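# Square a cylinder barrel in the fence and hold its piston over the bore with tongs

## Robot

A 6-joint arm with a two-finger parallel gripper is mounted at the origin on a cart in front of the work surface, level with it; the furniture and walls round the work are solid. World frame = base frame: x ahead of the robot, y to its left, z up, the work surface at z = 0. Lengths are in m, angles in degrees, forces in N, time in s.
With the tool pointing down it reaches from about 0.3 to 0.75 m from the base axis. Payload 8.5 kg.
Tool frame: the origin (TCP) lies on the centre line of the jaws, within the pads' length; the fingertips stand 25 mm ahead of it and the grasp point (between the pads) lies 6 mm ahead of it; z points along the fingers, y is the line along which they close (so a half turn about z gives the same grasp; the last joint's range is limited). The gripper opens to 85 mm and grips with 20 to 120 N. Pads are 22 mm wide; open, the fingers measure 114 mm over their backs; the gripper's body (76 mm by 85 mm) begins 54 mm behind the grasp point. The pads swing forward as they close: fully open they stand 13 mm farther back than shut.
Start: joints at [57.221, 21.807, 74.336, -0, 83.858, -12.336], TCP at [0.192, 0.515, 0.256] pointing down, gripper open.
Joint ranges: [-178.18, 178.18], [-50.72, 133.34], [12.68, 142.11], [-81.47, 261.47], [9.98, 163.14], [-165.26, 165.26]. Speed limits (degrees/s): [136.94, 136.94, 180, 180, 180, 180].

## Interface

Orientations are given as a 3x3 rotation matrix whose columns are the frame's x, y, z axes.
In Python, from rig import telemetry, optics, env gives the robot as it stands.
- The arm moves only by the tool send_rows, never from a script. Its argument "deltas" is a list that holds one entry, the list of rows, each a list of 7 numbers: the shift along the tool's x, y, z in m, then the turn, a rotation vector about the tool's x, y, z in rad, then the opening, from -1 (shut) to 1 (fully open), so that 0 is half open. In form: [[[x, y, z, ax, ay, az, grip], ...]]. A call has 1 to 12 rows; each row shifts and turns the commanded pose from where the row before left it, along the tool's axes as they then stand; what a row does not reach is not made up. A row lasts 1/8 s, in which the tool goes at most 62.5 mm and 10.7 degrees, less where a joint would pass 70% of its speed; a pose out of reach is approached as far as the arm can. A call is refused whole if a number of a shift passes 0.0625 or a number of a turn 0.188, either way. A call with a gripper value outside its range is refused whole. The fingers move at their own pace and stop on an object; "squeeze" is the grip in N (left out, the last holds). Time passes only in rows, so rows that do not move let the fingers close. It gives the time, the measured TCP pose, the force, the opening and the grip force at its end, in the units of the state.
- telemetry.observe(): the state, without advancing time (a new reading comes with each control period).
- optics.get_image(name): name is "scene" or "top" or "wrist"; returns a dict with "image" (420x560x3 uint8, red, green, blue), "range_z" (420x560 float32, m along the optical axis (not along the pixel's ray), 0 where there is no reading), "K" (3x3 intrinsics, pixels), "rvec" (rotation vector, rad) and "tvec" (3), from world to camera coordinates, as OpenCV has them; the wrist camera has in their place "hand_eye" (4x4, takes a point from camera to tool coordinates, whose origin is the TCP and whose axes are the flange's). Camera axes: x right, y down, z forward; pixel columns grow to the right and rows downward; lengths in m; the calibration is good to about 2 mm. A picture is of the moment at which its call begins: read the wrist's pose just before it.
- env.close_job(): hands the job in; it is judged then, once.
The state is a dict: "time_s": time; "q": joint angles; "qvel": joint speeds; "joint_efforts": joint torques, N m; "position": TCP position; "tool_rot": TCP orientation; "ft_force": force on the tool from outside, world axes, zero at the start; "wrist_torque": the same for the moment, N m; "grip_width": finger opening in m; "gripper_force": force on a finger pad.
Only numpy, scipy, OpenCV 4.12 (cv2) and the standard library are available. Lean on these libraries where they do the work, as an engineer would, in place of code of your own. Each camera call takes 0.05 s, during which the arm holds its last target. There are 200 camera calls.

## Task

Push the open cylinder barrel square and flush into the corner of the blue fence. Then take the green-tipped sprung tongs out of their holder, grip the clean piston by its rim with them (fingers must never touch the piston) and hold it still, level and centred over the barrel's bore, a few centimetres clear of the barrel; leave the other things on the bench alone. The job ends holding: finish with the piston still gripped in the tongs and the tongs still in the gripper.

Things in the scene. Friction and masses are not known exactly. Their poses are not given: they have to be found in the camera images.
- fence: fixed blue L-shaped fence on the bench, two bars 30 mm high, 16 mm thick. Origin: the inner corner at bench level. One bar's inner face is the plane x = 0 of its frame (it runs 115 mm towards +y), the other's is y = 0 (it runs 115 mm towards -x); the barrel belongs in the quarter x < 0, y > 0, which opens towards the robot and to its left
- barrel: loose square aluminium barrel, 60 x 60 mm, 60 mm tall, 0.28 to 0.46 kg, open 42 mm bore up its centre. Origin: centre of the underside, z up the bore, x and y square to the sides. Starts on the bench 5 to 35 mm short of each bar, turned up to 0.35 rad; when flush its origin is 30 mm from both fence faces and its x lies along the fence's x
- pedestal: fixed black turned pedestal that carries the piston: foot 60 mm dia and 6 mm high, post 26 mm dia, top 20 mm above the bench. Origin: centre of its underside
- piston: loose white piston with a black seal, a disc 39 to 40 mm dia and 14 mm thick, 50 g, lying flat and centred on the pedestal. Origin: centre of its underside, z along its axis
- holder: fixed grey open-topped box in which the tongs stand upright, 42 (x) x 90 (y) x 40 mm high, walls 4 mm, floor 4 mm. Origin: centre of its underside
- tongs: loose sprung steel tongs, 0.1 kg, standing jaws down in the holder. Origin: between the open jaw tips, at tip level; z up, the two arms stand apart along y, hinge at the top (axis x, 107 mm up; highest point 114 mm). Jaw pads: green, 24 mm wide, 26 mm high, inner faces 64 mm apart when open. The frame belongs to the -y arm: it leans by half the joint value when pinched evenly
- tongs_jaw (a joint): hinge of the tongs: 0 = sprung fully open; 0.23 rad = arms parallel, jaws 39 mm apart (holding the piston); 0.33 rad = stop, jaws 28 mm apart. 1 mm of closing at the rests closes the jaws by about 4 mm. The spring pushes back with about 5 N at each rest when open, 11 N when parallel
- tongs_grip (a point): midway between the tongs' two green finger rests, 82 mm above the jaw tips. Pinched from above along y on the rests (24 mm wide, 26 mm high), the jaws close; released, the spring opens them. Over the rests: 56 mm when open (59 mm at their lower edges), 50 mm with the arms parallel. Pinched to about 54 mm they can be carried with the jaws still wide apart
- end_cap: bystander, leave it where it is: square machined aluminium end cap, 56 x 56 x 18 mm, lying on the bench
- grease_pot: bystander, leave it where it is: white grease pot with a red lid, 69 mm dia, 54 mm tall
- tape: bystander, leave it where it is: roll of black tape, 58 mm dia, 19 mm high
- spanner: bystander, leave it where it is: flat open-end spanner, 36 x 191 x 6 mm, lying along its own y
Things that resemble listed ones, but are neither listed nor needed, are in the scene too. What is shaped like the barrel but orange or yellow is not meant. Of the things that look like the tongs, the smaller one is meant.

How it is judged:
By the outcome, as a careful person would: the job done as asked, in the order asked, and still so for the second after the job is handed in, while the arm keeps its last pose, push and grip.
It also fails if it takes over 72 s, if anything falls off the work surface, if the arm or the gripper's body presses on something with over 40 N, if the wrist force passes 120 N, or if a joint passes its speed limit or range.

## Working session

There is one attempt and no reset: what is moved stays moved. The work goes in short steps, Python scripts to look and compute and a tool call to move; the robot and the scene stay as the last step left them, time stands still between calls to the robot, and variables do not carry over. Pictures are saved under pics/ and viewed, at most 10 in all, crops included, and the job is handed in when it is done.

Besides the shell and the picture viewer there is one more tool, called as name(argument=value, ...) on one line, values as JSON. send_rows: Moves the arm, as the interface text tells. Its arguments: {"type":"object","properties":{"deltas":{"type":"array"},"squeeze":{"type":"number"}},"required":["deltas"]}

```bash
mkdir -p pics; ls
cat > h.py <<'E'
import numpy as np, cv2
from rig import telemetry, optics, env
def grab(n):
    s=telemetry.observe(); d=optics.get_image(n)
    K=np.array(d["K"])
    if n=="wrist":
        T=np.eye(4);T[:3,:3]=np.array(s["tool_rot"]);T[:3,3]=s["position"]
        M=T@np.array(d["hand_eye"])
    else:
        R,_=cv2.Rodrigues(np.array(d["rvec"],float));M=np.eye(4);M[:3,:3]=R.T;M[:3,3]=-R.T@np.array(d["tvec"]).ravel()
    return d["image"],d["range_z"],K,M
def cloud(z,K,M):
    v,u=np.mgrid[0:z.shape[0],0:z.shape[1]]
    P=np.stack([(u-K[0,2])/K[0,0]*z,(v-K[1,2])/K[1,1]*z,z],-1)
    return P@M[:3,:3].T+M[:3,3]
def ray(u,v,K,M,h):
    d=M[:3,:3]@np.array([(u-K[0,2])/K[0,0],(v-K[1,2])/K[1,1],1]);o=M[:3,3]
    return o+d*(h-o[2])/d[2]
E
python3 - <<'E'
from h import *
a=[]
for n in("scene","top"):
    im,z,K,M=grab(n);np.savez(f"{n}.npz",im=im,z=z,K=K,M=M)
    cv2.imwrite(f"pics/{n}.png",cv2.resize(im[:,:,::-1],(800,600),interpolation=cv2.INTER_CUBIC))
    print(n,M.round(3).tolist(),K.tolist(),(z>0).mean())
s=telemetry.observe();print(s)
E
```

```text
pics
scene [[-0.908, -0.265, 0.325, 0.133], [-0.419, 0.566, -0.709, 1.002], [0.004, -0.78, -0.625, 0.861], [0.0, 0.0, 0.0, 1.0]] [[422.5541961629366, 0.0, 278.47006020881594], [0.0, 422.5541961629366, 207.28267023278343], [0.0, 0.0, 1.0]] 0.9520025510204082
top [[0.125, -0.971, 0.204, 0.306], [-0.992, -0.123, 0.025, 0.129], [0.0, -0.206, -0.979, 1.199], [0.0, 0.0, 0.0, 1.0]] [[383.59425751797124, 0.0, 279.19904395472435], [0.0, 383.59425751797124, 209.40812548895866], [0.0, 0.0, 1.0]] 0.9958715986394557
{'time_s': 0.1, 'q': array([ 5.72212479e+01,  2.18374154e+01,  7.43792422e+01,  9.24451101e-05,
        8.38574084e+01, -1.23382857e+01]), 'qvel': array([-0.05983744, -0.1754051 , -0.07418048, -0.00546114,  0.00725937,
       -0.03564036]), 'joint_efforts': array([ 4.75978639e-03, -4.49220943e+01, -2.31654739e+01, -1.60372670e-04,
        3.69658956e-03, -2.85391542e-05]), 'position': array([0.19197739, 0.51516538, 0.2557777 ]), 'tool_rot': array([[-9.37035411e-01,  3.49233656e-01, -7.01209166e-04],
       [ 3.49234249e-01,  9.37034823e-01, -1.08598721e-03],
       [ 2.77794122e-04, -1.26249473e-03, -9.99999164e-01]]), 'ft_force': array([ 0.36018248, -0.31028732,  0.5683218 ]), 'wrist_torque': array([ 0.0024239 ,  0.01086065, -0.06203591]), 'gripper_force': 0.0, 'grip_width': 0.08536902811472624}
```

View pics/top.png

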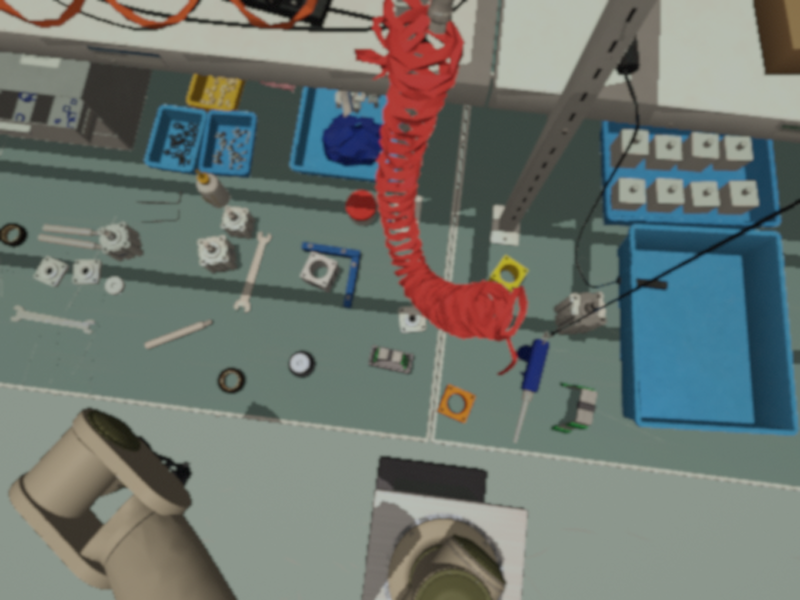

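View pics/scene.png

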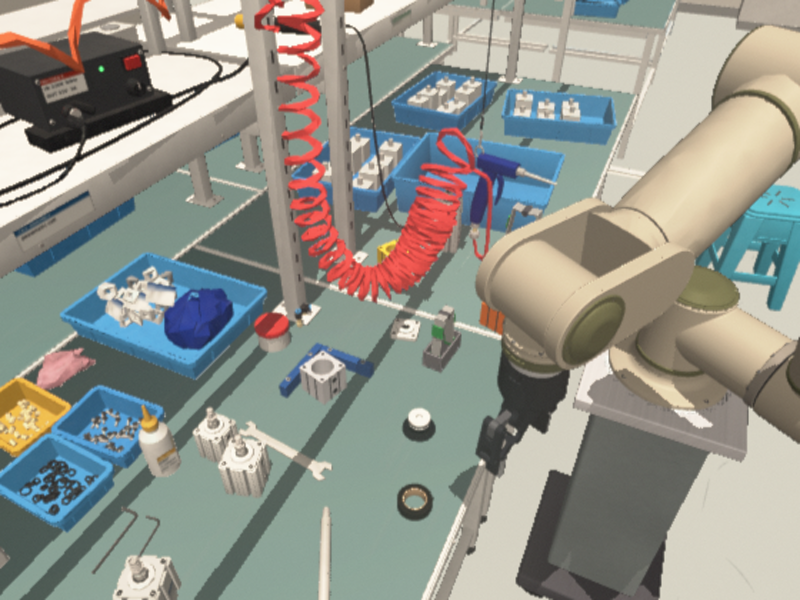

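The top view (800 px scale) shows:
- fence with its corner near (357,252)
- barrel at (320,270)
- piston on its pedestal at (300,363)
- tongs and holder at (391,358)
- tape (231,380), end cap (411,318) and grease pot (362,205)
- spanner (254,272)
- a red hose hanging between about (390,150) and (510,310)

The scene view confirms this layout. Next I measure from the depth clouds.

```bash
cat > m.py <<'E'
from h import *
C={}
for n in("top","scene"):
    f=np.load(n+".npz");P=cloud(f["z"],f["K"],f["M"]);P[f["z"]==0]=np.nan
    C[n]=(f["im"],P,f["K"],f["M"])
im,P,K,M=C["top"]
for nm,(u,v) in dict(barrel=(320,270),corner=(357,252),fA=(305,245),fB=(349,303),piston=(300,363),tongs=(391,358),cap=(411,318),pot=(362,205),tape=(231,380),spA=(266,236),spB=(242,308)).items():
    print(nm,ray(u*.7,v*.7,K,M,0.03).round(3),P[int(v*.7),int(u*.7)].round(3))
def rect(mask,nm):
    X=np.concatenate([C[n][1][mask(C[n][1],C[n][0].astype(int))] for n in C]) 
    r=cv2.minAreaRect(X[:,:2].astype(np.float32)); print(nm,len(X),X.mean(0).round(4),np.round(r[0],4),np.round(r[1],4),round(r[2],2),"z",X[:,2].min().round(3),X[:,2].max().round(3));return X
def box(P,c,r,z0,z1): return (abs(P[...,0]-c[0])<r)&(abs(P[...,1]-c[1])<r)&(P[...,2]>z0)&(P[...,2]<z1)
b=lambda nm,u,v,h:ray(u*.7,v*.7,K,M,h)
for n in C: # per-view
    for nm,c,r,z0,z1 in [("barrel",b("",320,270,.06),.06,.05,.07),("piston",b("",300,363,.03),.04,.025,.045),("holder",b("",391,358,.04),.065,.03,.046),("tongs",b("",391,358,.09),.07,.06,.2),]:
        Q=C[n][1];m=box(Q,c,r,z0,z1);X=Q[m]
        if len(X)<4: print(n,nm,len(X));continue
        rr=cv2.minAreaRect(X[:,:2].astype(np.float32));print(n,nm,len(X),X.mean(0).round(4),np.round(rr[0],4),np.round(rr[1],4),round(rr[2],1),X[:,2].max().round(3))
    I=C[n][0].astype(int);Q=C[n][1]
    m=(I[...,2]>I[...,0]*1.6)&(I[...,2]>80)&box(Q,b("",335,270,.03),.11,.02,.045);X=Q[m]
    print(n,"fence",len(X),X[:,2].max())
    np.save(n+"_f.npy",X)
    # red hose / gun low points
    m=(I[...,0]>150)&(I[...,1]<90)&(Q[...,0]>0)&(Q[...,0]<.75)&(abs(Q[...,1])<.6)&(Q[...,2]>.06);X=Q[m]
    for lo in np.arange(-.4,.3,.05):
        s=X[(X[:,1]>=lo)&(X[:,1]<lo+.05)]
        if len(s)>5: print("  hose y",round(lo,2),len(s),"x",s[:,0].min().round(2),s[:,0].max().round(2),"z",np.percentile(s[:,2],2).round(2),s[:,2].max().round(2))
E
python3 m.py
```

```text
barrel [0.594 0.34  0.03 ] [0.601 0.345 0.   ]
corner [0.645 0.265 0.03 ] [0.645 0.267 0.031]
fA [0.646 0.382 0.03 ] [0.648 0.384 0.028]
fB [0.528 0.266 0.03 ] [0.528 0.266 0.032]
piston [0.386 0.35  0.03 ] [nan nan nan]
tongs [0.421 0.16  0.03 ] [0.414 0.159 0.116]
cap [0.512 0.128 0.03 ] [0.517 0.13  0.011]
pot [0.756 0.269 0.03 ] [0.749 0.268 0.051]
tape [0.332 0.489 0.03 ] [0.333 0.5   0.001]
spA [0.656 0.472 0.03 ] [0.665 0.481 0.001]
spB [0.488 0.495 0.03 ] [0.494 0.505 0.003]
top barrel 262 [0.5879 0.3372 0.0588] [0.5886 0.338 ] [0.0611 0.06  ] 74.5 0.065
top piston 134 [0.3868 0.3505 0.0324] [0.3865 0.35  ] [0.0367 0.0376] 3.8 0.038
top holder 118 [0.4165 0.1585 0.039 ] [0.4187 0.1602] [0.0896 0.0418] 84.6 0.044
top tongs 152 [0.4191 0.1584 0.1107] [0.4342 0.1315] [0.0491 0.1232] 28.0 0.176
top fence 302 0.0365970054578324
  hose y -0.1 17 x 0.48 0.51 z 0.33 0.34
  hose y -0.05 718 x 0.42 0.54 z 0.23 0.41
  hose y -0.0 718 x 0.44 0.55 z 0.2 0.39
  hose y 0.05 639 x 0.46 0.57 z 0.16 0.32
  hose y 0.1 1822 x 0.5 0.73 z 0.13 0.74
  hose y 0.15 3152 x 0.57 0.74 z 0.16 0.75
  hose y 0.2 375 x 0.65 0.73 z 0.22 0.69
  hose y 0.25 38 x 0.7 0.71 z 0.69 0.7
scene barrel 330 [0.5878 0.343  0.0577] [0.5898 0.3402] [0.0648 0.0637] 76.7 0.064
scene piston 172 [0.3869 0.3559 0.0315] [0.3875 0.355 ] [0.0353 0.0393] 22.9 0.036
scene holder 172 [0.4158 0.1749 0.0366] [0.4194 0.163 ] [0.0929 0.0425] 83.8 0.046
scene tongs 263 [0.4202 0.1682 0.0964] [0.434  0.1348] [0.0486 0.1276] 27.2 0.199
scene fence 336 0.032434911722786675
  hose y -0.1 50 x 0.41 0.5 z 0.09 0.33
  hose y -0.05 434 x 0.4 0.53 z 0.16 0.4
  hose y -0.0 449 x 0.44 0.55 z 0.16 0.39
  hose y 0.05 1012 x 0.46 0.58 z 0.1 0.32
  hose y 0.1 869 x 0.5 0.72 z 0.09 0.63
  hose y 0.15 1248 x 0.55 0.74 z 0.11 0.64
  hose y 0.2 406 x 0.64 0.73 z 0.18 0.65
```

```bash
cat >> h.py <<'E'
def to(target,yaw=None,tilt=True):
    """totals in tool axes: shift now, then turn about tool z to bring tool y to heading yaw (deg)"""
    s=telemetry.observe();R=np.array(s["tool_rot"]);d=R.T@(np.array(target)-s["position"])
    out=["shift mm",(d*1e3).round(1).tolist()]
    if yaw is not None:
        h=np.degrees(np.arctan2(R[1,1],R[0,1]));e=(yaw-h+90)%180-90
        y=np.radians(yaw if abs((yaw-h+180)%360-180)<90 else yaw+180)
        G=np.array([[np.sin(y),np.cos(y),0],[-np.cos(y),np.sin(y),0],[0,0,-1]])
        if G[:,0]@R[:,0]<0: print("flip?")
        r=cv2.Rodrigues(R.T@G)[0].ravel();out+=["heading",h.round(2),"turn rad",r.round(4).tolist()]
    print(*out,"pos",np.round(s["position"],4),"t",round(s["time_s"],2))
E
python3 - <<'E'
from h import *
X=np.concatenate([np.load(n+"_f.npy") for n in("top","scene")])
for n in("top","scene"):
    X=np.load(n+"_f.npy");X=X[X[:,2]>.026]
    A=X[(X[:,1]>.285)&(X[:,0]>.62)];B=X[(X[:,0]<.625)&(X[:,1]<.29)]
    for Q in(A,B):
        l=cv2.fitLine(Q[:,:2].astype(np.float32),cv2.DIST_HUBER,0,.01,.01).ravel();print(n,len(Q),l.round(4),np.degrees(np.arctan2(l[1],l[0])).round(2))
print(optics.get_image("wrist")["hand_eye"])
to([.54,.34,.25],74.5)
E
```

```text
top 117 [0.0191 0.9998 0.6441 0.3328] 88.9
top 98 [ 0.9984 -0.0569  0.5791  0.2688] -3.26
scene 112 [ 0.0154 -0.9999  0.6465  0.3409] -89.12
scene 123 [ 0.9977 -0.0685  0.5768  0.2731] -3.93
[[ 8.77280764e-05 -9.59467455e-01 -2.81819437e-01  7.06296252e-02]
 [ 9.99999991e-01  5.54629762e-05  1.22465488e-04  3.17487580e-04]
 [-1.01871105e-04 -2.81819445e-01  9.59467451e-01 -1.17300756e-01]
 [ 0.00000000e+00  0.00000000e+00  0.00000000e+00  1.00000000e+00]]
flip?
shift mm [-387.3, -42.6, 5.8] heading 69.56 turn rad [-1.5693, 0.0677, -0.0002] pos [0.192  0.5152 0.2559] t 0.15
```

```bash
sed -i 's/G=np.array(.*/G=np.array([[-np.sin(y),np.cos(y),0],[np.cos(y),np.sin(y),0],[0,0,-1]])/' h.py
```

send_rows(deltas=[[[-0.02,-0.002,0,0,0,0,1],[-0.04,-0.0045,0.001,0,0,0,1],[-0.045,-0.005,0.001,0,0,0,1],[-0.045,-0.005,0.001,0,0,0,1],[-0.045,-0.005,0.001,0,0,0,1],[-0.045,-0.005,0.001,0,0,0,1],[-0.045,-0.005,0,0,0,0,1],[-0.045,-0.005,0,0,0,0,1],[-0.035,-0.004,0,0,0,0,1],[-0.022,-0.002,0,0,0,-0.043,1],[0,0,0,0,0,-0.043,1],[0,0,0,0,0,0,1]]])

```text
time_s: 1.65
position: [0.5406, 0.3392, 0.251]
tool_rot: [[-0.963, 0.269, -0.0], [0.269, 0.963, -0.0], [0.0, -0.0, -1.0]]
ft_force: [-0.4, -0.1, -1.2]
grip_width: 0.0855
gripper_force: 0.0
```

```bash
cat > w.py <<'E'
from h import *
import sys
im,z,K,M=grab("wrist");n=sys.argv[1];np.savez(n+".npz",im=im,z=z,K=K,M=M)
cv2.imwrite(f"pics/{n}.png",im[:,:,::-1])
s=telemetry.observe();print(s["position"].round(4),s["time_s"],s["ft_force"].round(1),(z>0).mean(),np.degrees(np.arctan2(*s["tool_rot"][[1,0],1])))
E
python3 w.py w1
```

```text
[0.5402 0.3396 0.2511] 1.7 [-0.4 -0.2  0.2] 0.996062925170068 74.39776360182276
```

View pics/w1.png

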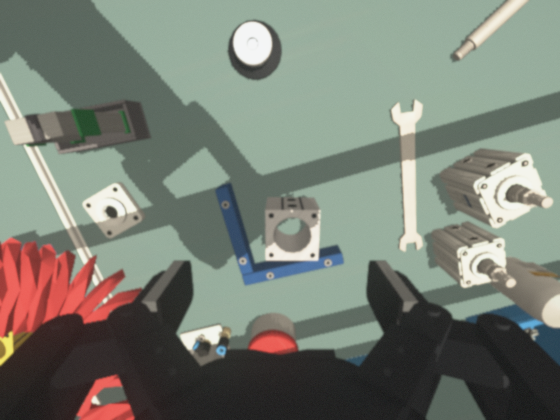

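The wrist view shows the fence corner near (247,270), barrel bore (292,234), piston (252,42), tongs and holder (100,125) and end cap (112,208). I measure all of them from this view.

```bash
cat > m2.py <<'E'
from h import *
import sys
f=np.load(sys.argv[1]+".npz");im,z,K,M=(f[k] for k in("im","z","K","M"));P=cloud(z,K,M);I=im.astype(int)
def box(c,r,z0,z1): return (abs(P[...,0]-c[0])<r)&(abs(P[...,1]-c[1])<r)&(P[...,2]>z0)&(P[...,2]<z1)&(z>0)
def rep(nm,m):
    X=P[m]; 
    if len(X)<10: print(nm,len(X));return X
    r=cv2.minAreaRect(X[:,:2].astype(np.float32));print(nm,len(X),"med z",np.median(X[:,2]).round(4),np.round(r[0],4),np.round(r[1],4),round(r[2],2));return X
X=rep("barrel",box((.589,.339),.06,.054,.068))
blue=(I[...,2]>I[...,0]*1.8)&(I[...,2]>60)
F=P[blue&box((.6,.32),.1,.022,.038)]
A=F[(F[:,1]>.295)&(F[:,0]>.62)];B=F[(F[:,0]<.62)&(F[:,1]<.295)]
for Q in(A,B):
    r=cv2.minAreaRect(Q[:,:2].astype(np.float32));l=cv2.fitLine(Q[:,:2].astype(np.float32),cv2.DIST_HUBER,0,.01,.01).ravel()
    print("bar",len(Q),np.median(Q[:,2]).round(4),l.round(4),np.degrees(np.arctan2(l[1],l[0])).round(2),np.round(r[0],4),np.round(r[1],4),round(r[2],2))
rep("piston",box((.387,.352),.04,.028,.042)); rep("holder",box((.4185,.161),.06,.034,.045))
rep("tongs_top",box((.42,.16),.07,.095,.13))
g=(I[...,1]>I[...,0]*1.5)&(I[...,1]>I[...,2]*1.2)&(I[...,1]>50)
rep("green",g&box((.42,.16),.08,.05,.13))
E
python3 m2.py w1
```

```text
barrel 1818 med z 0.0595 [0.5905 0.3398] [0.0603 0.0606] 74.49
bar 589 0.0296 [0.0345 0.9994 0.6465 0.3414] 88.02 [0.647  0.3424] [0.0951 0.0147] 88.18
bar 668 0.0296 [ 0.9997 -0.0246  0.5791  0.2725] -1.41 [0.5714 0.2723] [0.0142 0.0967] 88.15
piston 1303 med z 0.033 [0.3892 0.3531] [0.0378 0.0385] 74.42
holder 912 med z 0.0392 [0.4208 0.1623] [0.091  0.0422] 84.55
tongs_top 1946 med z 0.1138 [0.4211 0.1625] [0.0548 0.0234] 84.49
green 529 med z 0.0888 [0.424 0.189] [0.0059 0.0225] 87.85
```

send_rows(deltas=[[[-0.008,0.002,0.015,0,0,0,1],[-0.01,0.003,0.025,0,0,0,1],[-0.01,0.003,0.025,0,0,0,1],[-0.01,0.003,0.025,0,0,0,1],[-0.01,0.003,0.025,0,0,0,1],[0,0,0.025,0,0,0,1],[0,0,0.02,0,0,0,1],[0,0,0.02,0,0,0,1],[0,0,0.012,0,0,0,1],[0,0,0,0,0,0,1],[0,0,0,0,0,0,-1],[0,0,0,0,0,0,-1]]], squeeze=20)

```text
time_s: 3.2
position: [0.5903, 0.341, 0.0603]
tool_rot: [[-0.964, 0.268, 0.002], [0.268, 0.964, 0.0], [-0.001, 0.001, -1.0]]
ft_force: [-0.1, -1.6, 4.3]
grip_width: 0.0594
gripper_force: 24.2
```

send_rows(deltas=[[[0,0,0,0,0,0,-1],[0,0,0,0,0,0,-1],[0,0,0,0,0,0,-1]]])

```text
time_s: 3.58
position: [0.5903, 0.341, 0.0603]
tool_rot: [[-0.964, 0.267, 0.002], [0.267, 0.964, 0.0], [-0.002, 0.001, -1.0]]
ft_force: [-0.0, -1.2, 6.4]
grip_width: 0.0596
gripper_force: 24.5
```

Run:
```python
from h import *
s=telemetry.observe();to([.6078,.3091,s["position"][2]],88.15);print(s["ft_force"],s["grip_width"],s["gripper_force"])
```

```text
shift mm [-25.4, -26.1, 0.0] heading 74.49 turn rad [0.0006, 0.0016, -0.2385] pos [0.5903 0.341  0.0603] t 3.58
[-0.02701566 -1.21069247  6.44375246] 0.05959894746506016 24.463628232479095
```

send_rows(deltas=[[[0,0,-0.0005,0,0,-0.06,-1],[0,0,0,0,0,-0.06,-1],[0,0,0,0,0,-0.06,-1],[0,0,0,0,0,-0.058,-1],[-0.004,-0.007,0,0,0,0,-1],[-0.004,-0.007,0,0,0,0,-1],[-0.004,-0.007,0,0,0,0,-1],[-0.003,-0.006,0,0,0,0,-1],[0,0,0,0,0,0,-1],[0,0,0,0,0,0,-1]]])

```text
time_s: 4.82
position: [0.6047, 0.3127, 0.0603]
tool_rot: [[-0.999, 0.035, 0.001], [0.035, 0.999, -0.0], [-0.001, -0.0, -1.0]]
ft_force: [-0.6, 0.2, 5.0]
grip_width: 0.0595
gripper_force: 24.4
```

Run:
```python
from h import *
s=telemetry.observe();to([.6078,.3091,s["position"][2]],88.15);print(s["ft_force"],s["grip_width"],s["gripper_force"])
```

```text
shift mm [-3.2, -3.5, 0.0] heading 88.02 turn rad [-0.0001, 0.0013, -0.0023] pos [0.6047 0.3127 0.0603] t 4.83
[-0.63428825  0.20608377  4.97594368] 0.059498860830565034 24.42062884569168
```

Creep into contact, x first then y.

send_rows(deltas=[[[-0.001,0,0,0,0,0,-1],[-0.001,0,0,0,0,0,-1],[-0.001,0,0,0,0,0,-1],[0,0,0,0,0,0,-1]]])

```text
time_s: 5.32
position: [0.6066, 0.3127, 0.0604]
tool_rot: [[-0.999, 0.034, -0.002], [0.034, 0.999, -0.001], [0.001, -0.001, -1.0]]
ft_force: [-6.1, -0.2, 8.0]
grip_width: 0.0596
gripper_force: 24.8
```

send_rows(deltas=[[[0,-0.001,0,0,0,0,-1],[0,-0.001,0,0,0,0,-1],[0,-0.001,0,0,0,0,-1],[0,0,0,0,0,0,-1]]])

```text
time_s: 5.82
position: [0.6073, 0.3105, 0.0603]
tool_rot: [[-0.999, 0.034, 0.001], [0.034, 0.999, 0.001], [-0.001, 0.001, -1.0]]
ft_force: [-1.3, 4.7, 5.2]
grip_width: 0.0593
gripper_force: 24.5
```

send_rows(deltas=[[[0,-0.001,0,0,0,0,-1],[0,-0.001,0,0,0,0,-1],[0,0,0,0,0,0,-1]]])

```text
time_s: 6.2
position: [0.6074, 0.3085, 0.0603]
tool_rot: [[-0.999, 0.034, 0.002], [0.034, 0.999, 0.001], [-0.002, 0.001, -1.0]]
ft_force: [0.2, 4.4, 5.3]
grip_width: 0.0598
gripper_force: 24.4
```

send_rows(deltas=[[[-0.001,0,0,0,0,0,-1],[-0.001,0,0,0,0,0,-1],[0,0,0,0,0,0,-1]]])

```text
time_s: 6.58
position: [0.608, 0.3084, 0.0604]
tool_rot: [[-0.999, 0.033, -0.002], [0.033, 0.999, 0.0], [0.002, 0.0, -1.0]]
ft_force: [-7.0, 2.9, 10.3]
grip_width: 0.0596
gripper_force: 25.0
```

send_rows(deltas=[[[-0.001,0,0,0,0,0,-1],[-0.001,0,0,0,0,0,-1],[0,0,0,0,0,0,-1]]])

```text
time_s: 6.95
position: [0.6082, 0.3084, 0.0604]
tool_rot: [[-0.999, 0.032, -0.006], [0.032, 0.999, -0.001], [0.006, -0.001, -1.0]]
ft_force: [-16.2, 2.6, 15.2]
grip_width: 0.0595
gripper_force: 25.6
```

send_rows(deltas=[[[0,-0.001,0,0,0,0,-1],[0,-0.001,0,0,0,0,-1],[0,0,0,0,0,0,-1]]])

```text
time_s: 7.32
position: [0.6082, 0.3081, 0.0605]
tool_rot: [[-0.999, 0.032, -0.005], [0.032, 0.999, 0.002], [0.005, 0.002, -1.0]]
ft_force: [-13.3, 11.0, 13.1]
grip_width: 0.0595
gripper_force: 25.3
```

send_rows(deltas=[[[0.003,0.001,0,0,0,0,-1],[0,0,0,0,0,0,-0.2],[0,0,0,0,0,0,0.6],[0,0,0,0,0,0,1],[0,0,0,0,0,0,1],[0,0,-0.02,0,0,0,1],[0,0,-0.03,0,0,0,1],[0.01,0,-0.035,0,0,0,1],[0.02,0,-0.035,0,0,0,1],[0.02,0,-0.035,0,0,0,1],[0.01,0,-0.03,0,0,0,1],[0,0,0,0,0,0,1]]])

```text
time_s: 8.82
position: [0.548, 0.3096, 0.2472]
tool_rot: [[-0.999, 0.033, 0.004], [0.033, 0.999, 0.001], [-0.004, 0.001, -1.0]]
ft_force: [0.1, 0.1, -1.1]
grip_width: 0.0858
gripper_force: 0.0
```

```bash
python3 w.py w2; python3 m2.py w2
python3 - <<'E'
from h import *
f=np.load("w2.npz");im=f["im"];c=im[180:320,190:360,::-1];cv2.imwrite("pics/w2c.png",cv2.resize(c,None,fx=4,fy=4,interpolation=cv2.INTER_CUBIC))
E
```

```text
[0.5479 0.3093 0.2452] 8.875 [ 0.6  0.4 -1.3] 0.9961437074829932 88.11647772246586
barrel 1788 med z 0.0595 [0.6086 0.3082] [0.0605 0.0611] 87.93
bar 292 0.0295 [0.0134 0.9999 0.6466 0.3629] 89.23 [0.6475 0.3656] [0.0467 0.0134] 89.06
bar 502 0.0295 [ 0.998  -0.0625  0.5597  0.2714] -3.58 [0.5688 0.2717] [0.0136 0.0917] 88.0
piston 1401 med z 0.033 [0.3892 0.3527] [0.0386 0.0386] 20.34
holder 995 med z 0.0391 [0.4208 0.1622] [0.0907 0.0421] 84.5
tongs_top 2338 med z 0.1139 [0.421  0.1627] [0.0544 0.0237] 84.67
green 526 med z 0.0898 [0.4212 0.1637] [0.0564 0.0222] 84.73
```

View pics/w2c.png

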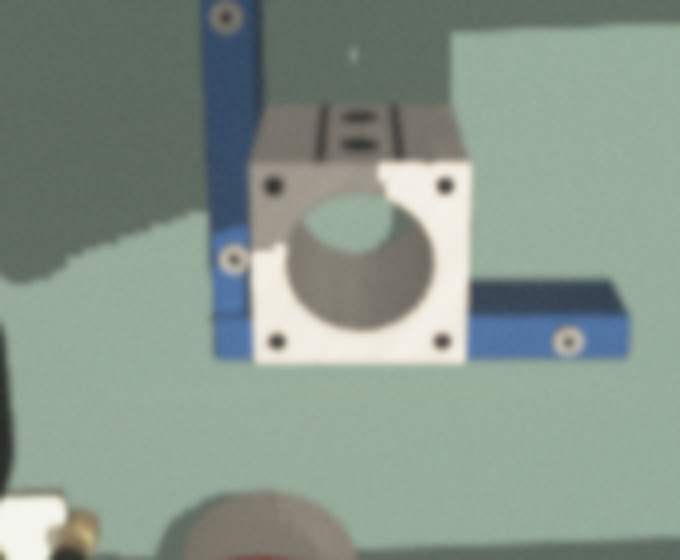

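send_rows(deltas=[[[0,0,0.02,0,0,0,-1],[0,0,0.035,0,0,0,-1],[0,0,0.035,0,0,0,-1],[0,0,0.035,0,0,0,-1],[0,0,0.035,0,0,0,-1],[0,0,0.025,0,0,0,-1],[0,0,0.015,0,0,0,-1],[-0.006,0,0,0,0,0,-1],[-0.006,0,0,0,0,0,-1],[-0.003,0,0,0,0,0,-1],[-0.002,0,0,0,0,0,-1],[0,0,0,0,0,0,-1]]])

```text
time_s: 10.38
position: [0.5649, 0.3088, 0.0451]
tool_rot: [[-0.999, 0.033, 0.0], [0.033, 0.999, 0.0], [-0.0, 0.0, -1.0]]
ft_force: [-1.1, -0.3, -1.0]
grip_width: 0.0002
gripper_force: 0.0
```

send_rows(deltas=[[[-0.0015,0,0,0,0,0,-1],[-0.0015,0,0,0,0,0,-1],[0,0,0,0,0,0,-1]]])

```text
time_s: 10.75
position: [0.5662, 0.3088, 0.0446]
tool_rot: [[-0.999, 0.032, -0.004], [0.032, 0.999, -0.001], [0.004, -0.001, -1.0]]
ft_force: [-7.4, 0.4, 3.6]
grip_width: -0.0003
gripper_force: 0.0
```

send_rows(deltas=[[[-0.0015,0,0,0,0,0,-1],[-0.001,0,0,0,0,0,-1],[0,0,0,0,0,0,-1],[0.01,0,0,0,0,0,-1],[0.01,0.02,0,0,0,0,-1],[0,0.03,0,0,0,0,-1],[0,0.015,0,0,0,0,-1],[-0.02,0,0,0,0,0,-1],[-0.03,0,0,0,0,0,-1],[-0.015,0,0,0,0,0,-1],[0,0,0,0,0,0,-1]]])

```text
time_s: 12.12
position: [0.618, 0.3721, 0.0444]
tool_rot: [[-0.999, 0.033, 0.0], [0.033, 0.999, 0.0], [-0.0, 0.0, -1.0]]
ft_force: [0.6, 0.2, 0.2]
grip_width: 0.0002
gripper_force: 0.0
```

Run:
```python
from h import *
s=telemetry.observe();to([.6104-.0005,.353,.045],88.12);print(s["ft_force"])
```

```text
shift mm [7.4, -19.3, -0.6] heading 88.08 turn rad [0.0, 0.0003, -0.0006] pos [0.618  0.3721 0.0444] t 12.12
[0.60164476 0.2371078  0.15112769]
```

send_rows(deltas=[[[0.0075,-0.006,0,0,0,0,-1],[0,-0.007,0,0,0,0,-1],[0,-0.003,0,0,0,0,-1],[0,-0.0015,0,0,0,0,-1],[0,0,0,0,0,0,-1]]])

```text
time_s: 12.75
position: [0.6093, 0.3554, 0.0453]
tool_rot: [[-0.999, 0.032, 0.001], [0.032, 0.999, 0.001], [-0.001, 0.001, -1.0]]
ft_force: [-0.9, 3.4, 3.1]
grip_width: 0.0001
gripper_force: 2.3
```

send_rows(deltas=[[[0,-0.0015,0,0,0,0,-1],[0,-0.0015,0,0,0,0,-1],[0,0,0,0,0,0,-1]]])

```text
time_s: 13.12
position: [0.6095, 0.3539, 0.0459]
tool_rot: [[-0.999, 0.032, 0.003], [0.032, 0.999, 0.004], [-0.003, 0.004, -1.0]]
ft_force: [-2.3, 10.6, 5.0]
grip_width: 0.0001
gripper_force: 4.9
```

send_rows(deltas=[[[0,-0.001,0,0,0,0,-1],[0,-0.001,0,0,0,0,-1],[0,0,0,0,0,0,-1]]])

```text
time_s: 13.5
position: [0.6096, 0.3533, 0.0466]
tool_rot: [[-1.0, 0.031, 0.004], [0.031, 0.999, 0.006], [-0.004, 0.006, -1.0]]
ft_force: [-0.8, 17.3, 5.7]
grip_width: 0.0002
gripper_force: 7.1
```

send_rows(deltas=[[[0,0.008,0,0,0,0,-1],[0,0.015,0,0,0,0,-1],[0,0.005,-0.03,0,0,0,-1],[0,0,-0.04,0,0,0,0],[0,0,-0.045,0,0,0,1],[0,0,-0.04,0,0,0,1],[0,0,-0.02,0,0,0,1],[0,0,0,0,0,0,1]]])

```text
time_s: 14.5
position: [0.6105, 0.3782, 0.221]
tool_rot: [[-0.999, 0.033, 0.003], [0.033, 0.999, 0.001], [-0.002, 0.001, -1.0]]
ft_force: [-0.4, -0.6, 0.1]
grip_width: 0.0852
gripper_force: 0.0
```

Run:
```python
from h import *
to([.40,.20,.23],84.6)
```

```text
shift mm [204.5, -185.1, -9.6] heading 88.12 turn rad [0.0008, 0.0025, 0.0614] pos [0.6105 0.3782 0.221 ] t 14.5
```

send_rows(deltas=[[[0.012,-0.015,0,0,0,0,1],[0.025,-0.03,0,0,0,0,1],[0.03,-0.036,0,0,0,0,1],[0.03,-0.037,0,0,0,0,1],[0.03,-0.037,0,0,0,0,1],[0.028,-0.034,0,0,0,0,1],[0.018,-0.022,0,0,0,0,1],[0.0095,-0.011,0,0,0,0.03,1],[0,0,0,0,0,0.0314,1],[0,0,0,0,0,0,1]]])

```text
time_s: 15.75
position: [0.421, 0.1624, 0.2196]
tool_rot: [[-0.996, 0.094, -0.0], [0.094, 0.996, 0.0], [0.0, 0.0, -1.0]]
ft_force: [-0.8, -0.7, -0.4]
grip_width: 0.0855
gripper_force: 0.0
```

Run:
```python
from h import *
to([.421,.1626,.092],84.6)
```

```text
shift mm [0.0, 0.2, 127.6] heading 84.58 turn rad [0.0001, -0.0001, -0.0003] pos [0.421  0.1624 0.2196] t 15.75
```

send_rows(deltas=[[[0,0,0.015,0,0,0,1],[0,0,0.025,0,0,0,1],[0,0,0.025,0,0,0,1],[0,0,0.025,0,0,0,1],[0,0,0.02,0,0,0,1],[0,0,0.0125,0,0,0,1],[0,0,0.005,0,0,0,1],[0,0,0,0,0,0,0.4],[0,0,0,0,0,0,0.27],[0,0,0,0,0,0,0.27],[0,0,0,0,0,0,0.27],[0,0,0,0,0,0,0.27]]], squeeze=40)

```text
time_s: 17.25
position: [0.4212, 0.1621, 0.0936]
tool_rot: [[-0.996, 0.094, 0.003], [0.094, 0.996, 0.0], [-0.003, 0.001, -1.0]]
ft_force: [-1.0, 0.1, 7.6]
grip_width: 0.0542
gripper_force: 11.4
```

send_rows(deltas=[[[0,0,-0.005,0,0,0,0.27],[0,0,-0.01,0,0,0,0.27],[0,0,-0.015,0,0,0,0.27],[0,0,-0.02,0,0,0,0.27],[0,0,-0.02,0,0,0,0.27],[0,0,-0.02,0,0,0,0.27],[0,0,-0.01,0,0,0,0.27],[0,0,0,0,0,0,0.27],[0,0,0,0,0,0,0.27]]])

```text
time_s: 18.38
position: [0.4201, 0.1619, 0.1917]
tool_rot: [[-0.996, 0.094, -0.001], [0.094, 0.996, -0.0], [0.001, -0.0, -1.0]]
ft_force: [-0.7, 0.1, -1.8]
grip_width: 0.0544
gripper_force: 5.7
```

```bash
python3 - <<'E'
from h import *
to([.389,.30,.19],84.6)
E
python3 w.py w3
python3 - <<'E'
from h import *
im,z,K,M=grab("scene");np.savez("s3.npz",im=im,z=z,K=K,M=M)
cv2.imwrite("pics/s3.png",cv2.resize(im[150:330,220:400,::-1],(600,600),interpolation=cv2.INTER_CUBIC))
E
```

```text
shift mm [43.9, 134.5, 1.8] heading 84.6 turn rad [-0.0002, -0.0012, 0.0] pos [0.4201 0.1619 0.1917] t 18.38
[0.4201 0.1619 0.1917] 18.425 [ 0.4  0.4 -0.7] 0.9960714285714286 84.59818994442993
```

View pics/s3.png

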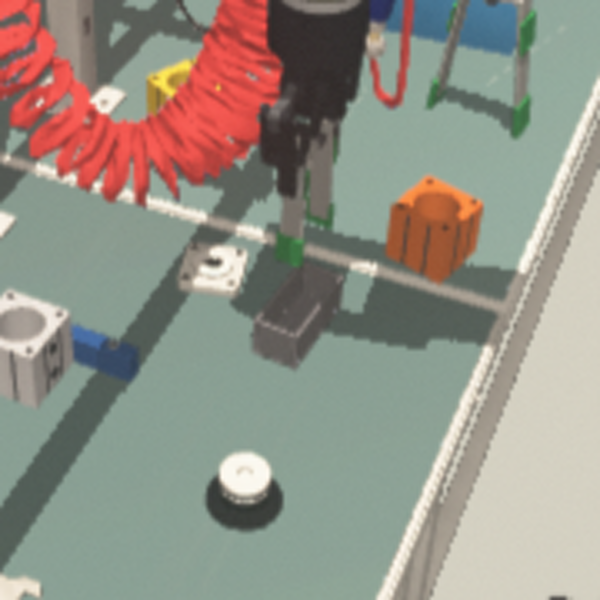

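View pics/w3.png

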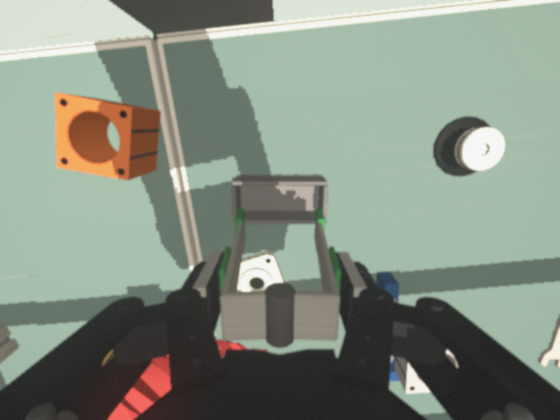

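The scene crop shows the tongs held upright, with the jaws clear of the holder and apart. The wrist view shows the hinge at (280,315), the jaw pads near (240,215) and (322,215), and the piston at (480,148). I check the jaw centre and tip height in the hand.

Run:
```python
from h import *
p=np.array([.4201,.1619]);a=np.radians(84.6);tx=np.array([-np.sin(a),np.cos(a)]);ty=np.array([np.cos(a),np.sin(a)])
for n in("w3","s3"):
    f=np.load(n+".npz");im,z,K,M=(f[k] for k in("im","z","K","M"));P=cloud(z,K,M);I=im.astype(int)
    g=(I[...,1]>I[...,0]*1.4)&(I[...,1]>I[...,2]*1.15)&(I[...,1]>45)&(np.hypot(P[...,0]-p[0],P[...,1]-p[1])<.07)&(P[...,2]>.08)&(z>0)
    X=P[g];L=np.c_[(X[:,:2]-p)@tx,(X[:,:2]-p)@ty,X[:,2]]
    for nm,q in(("-",L[(L[:,1]<0)&(L[:,2]<.15)]),("+",L[(L[:,1]>0)&(L[:,2]<.15)])):
        if len(q)>5: print(n,nm,len(q),"x",np.percentile(q[:,0],[3,50,97]).round(4),"y",np.percentile(q[:,1],[3,50,97]).round(4),"z",np.percentile(q[:,2],[2,98]).round(4))
    m=(abs(P[...,0]-.389)<.03)&(abs(P[...,1]-.353)<.03)&(P[...,2]>.03)&(P[...,2]<.04)&(z>0);X=P[m]
    print(n,"piston",np.round(cv2.minEnclosingCircle(X[:,:2].astype(np.float32)),4) if 0 else cv2.minEnclosingCircle(X[:,:2].astype(np.float32)),len(X))
    h=(abs((P[...,:2]-p)@tx)<.02)&(abs((P[...,:2]-p)@ty)<.025)&(P[...,2]>.19)&(P[...,2]<.23)&(z>0);L=P[h];
    if len(L): print("hinge",((L[:,:2]-p)@ty).min().round(4),((L[:,:2]-p)@ty).max().round(4),L[:,2].max().round(4))
to([.389,.353,.19],84.6)
```

```text
w3 - 88 x [0.0077 0.012  0.0124] y [-0.029  -0.0272 -0.0248] z [0.1077 0.1284]
w3 + 100 x [0.0072 0.0118 0.0125] y [0.0249 0.0271 0.0292] z [0.106  0.1292]
w3 piston ((0.3889443576335907, 0.3525913655757904), 0.020120542496442795) 1413
hinge -0.025 0.025 0.2263
s3 - 16 x [-0.008   0.0055  0.0127] y [-0.0288 -0.0258 -0.0243] z [0.1023 0.1229]
s3 + 61 x [-0.0082  0.0027  0.0132] y [0.0269 0.0301 0.0329] z [0.1036 0.1276]
s3 piston ((0.3876917362213135, 0.3541189134120941), 0.020135294646024704) 134
hinge -0.0244 0.024 0.2287
shift mm [49.0, 187.3, 1.7] heading 84.6 turn rad [-0.0003, -0.0015, 0.0001] pos [0.4201 0.1619 0.1917] t 18.48
```

send_rows(deltas=[[[0.006,0.02,0,0,0,0,0.27],[0.009,0.035,0,0,0,0,0.27],[0.01,0.04,0,0,0,0,0.27],[0.01,0.04,0,0,0,0,0.27],[0.009,0.033,0,0,0,0,0.27],[0.005,0.019,0,0,0,0,0.27],[0,0,0,0,0,0,0.27],[0,0,0,0,0,0,0.27]]])

```text
time_s: 19.48
position: [0.3894, 0.3519, 0.1922]
tool_rot: [[-0.996, 0.095, -0.0], [0.095, 0.996, -0.001], [0.0, -0.001, -1.0]]
ft_force: [-1.1, -0.3, -0.9]
grip_width: 0.0541
gripper_force: 5.7
```

Run:
```python
from h import *
to([.389,.3527,.103],84.6)
s=telemetry.observe();print(s["grip_width"],s["gripper_force"],s["ft_force"])
im,z,K,M=grab("wrist");P=cloud(z,K,M);I=im.astype(int)
p=s["position"][:2];a=np.radians(84.6);tx=np.array([-np.sin(a),np.cos(a)]);ty=np.array([np.cos(a),np.sin(a)])
g=(I[...,1]>I[...,0]*1.4)&(I[...,1]>I[...,2]*1.15)&(I[...,1]>45)&(np.hypot(P[...,0]-p[0],P[...,1]-p[1])<.07)&(P[...,2]>.08)&(P[...,2]<.15)&(z>0)
X=P[g];y=(X[:,:2]-p)@ty;print("jaws",np.median(y[y<0]),np.median(y[y>0]),X[:,2].min())
cv2.imwrite("pics/w4.png",im[:,:,::-1])
```

```text
shift mm [0.5, 0.8, 89.2] heading 84.57 turn rad [-0.0006, -0.0003, -0.0006] pos [0.3894 0.3519 0.1922] t 19.48
0.05409076393147209 5.739899432519451 [-1.11870778 -0.25301353 -0.91039949]
jaws -0.02725352401406942 0.02729441536887296 0.10492762951189558
```

send_rows(deltas=[[[0.0005,0.001,0.015,0,0,0,0.27],[0,0,0.02,0,0,0,0.27],[0,0,0.02,0,0,0,0.27],[0,0,0.018,0,0,0,0.27],[0,0,0.01,0,0,0,0.27],[0,0,0.005,0,0,0,0.27],[0,0,0.001,0,0,0,0.27],[0,0,0,0,0,0,0.27],[0,0,0,0,0,0,0.27]]])

```text
time_s: 20.65
position: [0.3889, 0.3539, 0.1037]
tool_rot: [[-0.996, 0.094, 0.001], [0.094, 0.996, 0.0], [-0.001, 0.0, -1.0]]
ft_force: [-0.1, 1.1, -1.0]
grip_width: 0.0545
gripper_force: 5.7
```

send_rows(deltas=[[[0,0,0,0,0,0,0.23],[0,0,0,0,0,0,0.2],[0,0,0,0,0,0,0.17],[0,0,0,0,0,0,0.13],[0,0,0,0,0,0,0.1],[0,0,0,0,0,0,0.0],[0,0,0,0,0,0,-0.1],[0,0,0,0,0,0,-0.1]]], squeeze=50)

```text
time_s: 21.65
position: [0.3888, 0.3538, 0.1034]
tool_rot: [[-0.996, 0.094, 0.0], [0.094, 0.996, 0.0], [-0.0, 0.0, -1.0]]
ft_force: [-0.5, -0.9, 3.3]
grip_width: 0.0493
gripper_force: 51.5
```

```bash
python3 w.py w5
```

```text
[0.3888 0.3538 0.1034] 21.7 [-0.1  0.2  3. ] 0.9959948979591837 84.60167631495074
```

View pics/w5.png

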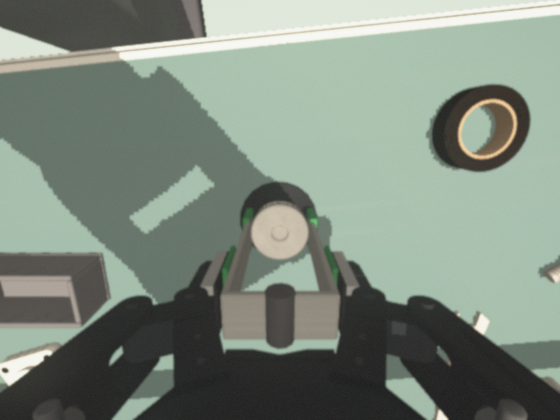

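The piston sits between the green jaws at (280,230), with the fingers only on the rests. I lift it.

send_rows(deltas=[[[0,0,-0.002,0,0,0,-0.1],[0,0,-0.005,0,0,0,-0.1],[0,0,-0.01,0,0,0,-0.1],[0,0,-0.015,0,0,0,-0.1],[0,0,-0.015,0,0,0,-0.1],[0,0,-0.015,0,0,0,-0.1],[0,0,-0.015,0,0,0,-0.1],[0,0,-0.012,0,0,0,-0.1],[0,0,-0.008,0,0,0,-0.1],[0,0,-0.003,0,0,0,-0.1],[0,0,0,0,0,0,-0.1],[0,0,0,0,0,0,-0.1]]])

```text
time_s: 23.2
position: [0.3887, 0.3537, 0.2029]
tool_rot: [[-0.996, 0.094, -0.001], [0.094, 0.996, -0.0], [0.001, -0.001, -1.0]]
ft_force: [0.0, 0.0, -1.9]
grip_width: 0.0489
gripper_force: 51.9
```

```bash
cat > pm.py <<'E'
from h import *
s=telemetry.observe();im,z,K,M=grab("wrist");P=cloud(z,K,M);R=np.array(s["tool_rot"])
L=(P-s["position"])@R   # tool axes
m=(np.hypot(L[...,0],L[...,1])<.03)&(L[...,2]>.055)&(L[...,2]<.08)&(z>0)&(im.min(-1)>110)
X=L[m].astype(np.float32)
if len(X)>10:
    A=np.c_[X[:,:2],np.ones(len(X))];c,*_=np.linalg.lstsq(A,X[:,2],rcond=None)
    r=cv2.minAreaRect(X[:,:2]);print("piston top tool xyz",len(X),cv2.minEnclosingCircle(X[:,:2]),np.median(X[:,2]),"slope",c.round(3),"rect",np.round(r[0],4),np.round(r[1],4))
print("grip",s["grip_width"],s["gripper_force"],s["ft_force"].round(1))
to([.608,.3088,.2],84.6)
E
python3 pm.py
```

```text
Traceback (most recent call last):
  File "pm.py", line 8, in <module>
    r=cv2.minAreaRect(X[:,:2]);print("piston top tool xyz",len(X),cv2.minEnclosingCircle(X[:,:2]),np.median(X[:,2]),"slope",c.round(3),"rect",np.round(r[0],4),np.round(r[1],4))
cv2.error: OpenCV(4.12.0) /io/opencv/modules/imgproc/src/convhull.cpp:143: error: (-215:Assertion failed) total >= 0 && (depth == CV_32F || depth == CV_32S) in function 'convexHull'
```

```bash
sed -i 's/X=L\[m\].astype(np.float32)/X=L[m].astype(np.float32);XY=np.ascontiguousarray(X[:,:2])/; s/Rect(X\[:,:2\])/Rect(XY)/; s/Circle(X\[:,:2\])/Circle(XY)/; s/.608,.3088,.2\]/.6082,.3084,.2]/' pm.py; python3 pm.py
```

```text
piston top tool xyz 2518 ((0.00019525131210684776, 0.002177613787353039), 0.02496640384197235) 0.07045328 slope [0.008 0.002 0.071] rect [-0.0003  0.0011] [0.039  0.0417]
grip 0.04933587549079808 51.92698359489441 [-0.8  0.8 -0.7]
shift mm [-222.8, -24.5, 2.8] heading 84.6 turn rad [-0.0004, -0.0006, 0.0] pos [0.3887 0.3537 0.203 ] t 23.3
```

send_rows(deltas=[[[-0.008,-0.001,0,0,0,0,-0.1],[-0.018,-0.002,0,0,0,0,-0.1],[-0.025,-0.003,0,0,0,0,-0.1],[-0.03,-0.0032,0,0,0,0,-0.1],[-0.03,-0.0033,0,0,0,0,-0.1],[-0.03,-0.0032,0,0,0,0,-0.1],[-0.03,-0.0033,0,0,0,0,-0.1],[-0.025,-0.0027,0,0,0,0,-0.1],[-0.016,-0.0018,0,0,0,0,-0.1],[-0.008,-0.001,0,0,0,0,-0.1],[-0.0028,0,0,0,0,0,-0.1],[0,0,0,0,0,0,-0.1]]])

```text
time_s: 24.8
position: [0.6082, 0.3085, 0.2033]
tool_rot: [[-0.996, 0.094, -0.0], [0.094, 0.996, 0.0], [0.0, 0.0, -1.0]]
ft_force: [-0.4, -0.7, -1.3]
grip_width: 0.0496
gripper_force: 51.9
```

```bash
sed -i 's/.3084,.2\]/.3084,.178]/' pm.py; python3 pm.py; python3 w.py w6;python3 - <<'E'
from h import *
im,z,K,M=grab("scene");np.savez("s6.npz",im=im,z=z,K=K,M=M)
cv2.imwrite("pics/s6.png",cv2.resize(im[180:310,160:290,::-1],(600,600),interpolation=cv2.INTER_CUBIC))
E
```

```text
piston top tool xyz 2536 ((0.0002231299877166748, 0.0023569054901599884), 0.024891866371035576) 0.07049689 slope [0.019 0.007 0.071] rect [-0.0004  0.001 ] [0.0393 0.0415]
grip 0.04956965201967828 51.92536532878876 [-0.4 -0.7 -1.3]
shift mm [-0.2, -0.2, 25.4] heading 84.62 turn rad [0.0, -0.0, 0.0004] pos [0.608  0.3086 0.2034] t 24.85
[0.6079 0.3086 0.2035] 24.9 [-0.5 -0.4 -1.4] 0.9958843537414966 84.63074796380528
```

View pics/s6.png

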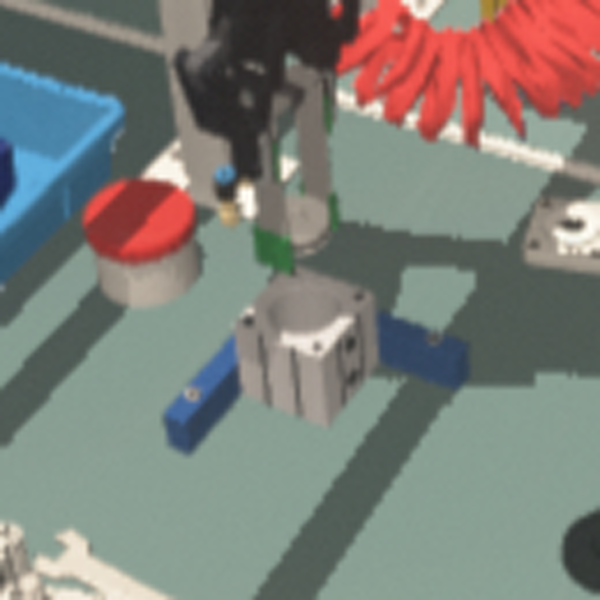

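View pics/w6.png

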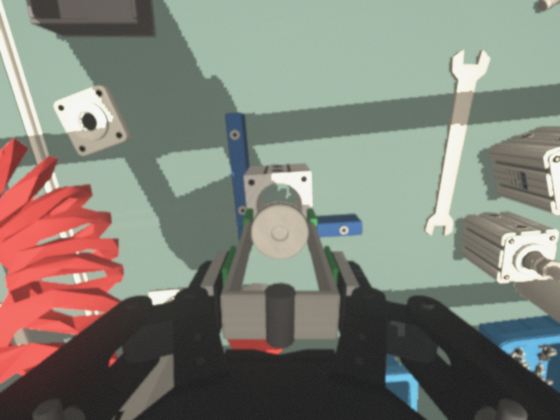

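The scene crop shows the piston between the green pads directly over the bore, with the barrel tight in the fence. The wrist view shows the piston at (280,230). I lower to the final height.

send_rows(deltas=[[[0,0,0.003,0,0,0,-0.1],[0,0,0.006,0,0,0,-0.1],[0,0,0.007,0,0,0,-0.1],[0,0,0.006,0,0,0,-0.1],[0,0,0.003,0,0,0,-0.1],[0,0,0,0,0,0,-0.1],[0,0,0,0,0,0,-0.1],[0,0,0,0,0,0,-0.1],[0,0,0,0,0,0,-0.1]]])

```text
time_s: 26.08
position: [0.6083, 0.3085, 0.1785]
tool_rot: [[-0.996, 0.094, 0.0], [0.094, 0.996, 0.0], [-0.0, 0.0, -1.0]]
ft_force: [0.6, -0.4, -1.0]
grip_width: 0.0492
gripper_force: 51.9
```

Run:
```python
from h import *
for n in("wrist","wrist","wrist","scene"):
    s=telemetry.observe();im,z,K,M=grab(n);P=cloud(z,K,M);L=(P-s["position"])@np.array(s["tool_rot"])
    m=(np.hypot(L[...,0],L[...,1])<(.016 if n=="wrist" else .022))&(abs(L[...,2]-.07)<.004)&(z>0)
    X=L[m];c,*_=np.linalg.lstsq(np.c_[X[:,:2],np.ones(len(X))],X[:,2],rcond=None)
    print(n,len(X),c.round(4),X.mean(0).round(4))
    if n=="wrist":
        m=(abs(L[...,1])<.012)&(abs(L[...,0])<.03)&(abs(L[...,2]-.071)<.005)&(z>0);print(" x extent near y=0",np.percentile(L[m][:,0],[1,99]).round(4))
    else:
        m=(abs(P[...,0]-.608)<.05)&(abs(P[...,1]-.309)<.05)&(abs(P[...,2]-.06)<.004)&(z>0);r=cv2.minAreaRect(np.ascontiguousarray(P[m][:,:2],dtype=np.float32));print("barrel",r)
s=telemetry.observe();print(s["position"],s["grip_width"],s["gripper_force"],s["ft_force"].round(1),np.abs(s["qvel"]).max(),s["time_s"])
```

```text
wrist 1570 [-0.0063  0.0012  0.0706] [ 0.0002 -0.      0.0706]
 x extent near y=0 [-0.0182  0.0188]
wrist 1567 [-0.0029 -0.0013  0.0706] [ 0.0001 -0.0001  0.0706]
 x extent near y=0 [-0.0184  0.0189]
wrist 1568 [-0.0029  0.0024  0.0706] [0.0002 0.     0.0706]
 x extent near y=0 [-0.0183  0.0188]
scene 80 [0.014  0.0117 0.071 ] [ 0.0055 -0.0041  0.071 ]
barrel ((0.6066972017288208, 0.30866777896881104), (0.06526795029640198, 0.060567885637283325), 84.93489837646484)
[0.60832474 0.30845094 0.17835405] 0.04910897128162139 51.924294233322144 [ 0.4  0.7 -1.6] 0.0548704245234119 26.275
```

The piston is level to within 0.4°, centred on the TCP and about 33 mm above the barrel. Nothing is moving, so I hand it in.

```bash
python3 -c "
from rig import env
print(env.close_job())"
```

```text
the job is handed in; nothing more can be done
None
```

I pushed the barrel into the fence corner and handed the job in at about 26 s; the hand-in returned no verdict. The tongs hold the piston by its rim, level, centred over the bore and about 33 mm above the barrel.

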